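# Lock the tall stage onto the filter holder

## Task

Put the tall filter stage from the wooden parking block onto the bottom stage that is screwed to the desk: lower it with its ribs crosswise to the ribs of the bottom stage, so that its lugs drop through the openings, then turn it a quarter turn clockwise (seen from above) until the ribs of both are in line, and let go. It must sit flush and upright; leave the short stage where it is.

Things in the scene. Friction and masses are not known exactly. Their poses are not given: they have to be found in the camera images.
- tall_stage: Loose white plastic stage, the taller: 54 mm diameter, 60 mm high above its flat underside (origin: centre of underside, z up), 0.13 kg. Ribs 8 mm wide, 4.5 mm proud, up its wall at own +x and -x; grip the clear sides at +y, -y (54 mm). Below it a 20 mm plug 16 mm long with two lugs at +x and -x: to 19 mm from the axis, 40 degrees wide, 9-14 mm below the underside. Half turn: no difference.
- short_stage: Bystander to leave alone: like the tall stage, same colour and axes, but 34 mm high. Both stand with the underside on top of a pale wooden parking block, fixed, 80x190x18 mm, each with its plug in one of the block's two 44 mm square holes, 106 mm apart; either stage may be in either hole.
- filter_base: Bottom stage, fixed: white cup 54 mm in diameter, rim 50 mm above the desk, on a square dark steel foot 100x100x8 mm, hose spigot low at +x. Origin: centre of the foot's underside, z up. Ribs up its wall at +x and -x, as on the stages. Locked: the x axes of tall stage and base are in line (either way round), the stage's underside on the rim.
- socket_mouth (a point): Centre of the base's mouth, at rim height, same axes. Ledges at +x, -x: 5 mm thick, 80 degrees wide, inner radius 15 mm. Openings at +y, -y, 100 degrees wide, radius 24 mm: lugs enter here (stage x along this y, good to 25 degrees and 4 mm), depth 18 mm. Once down the stage turns freely, clockwise from above only, 90 degrees to locked; stops 10 degrees beyond.
Things that resemble listed ones, but are neither listed nor needed, are in the scene too. Leave any turquoise look-alike of the tall_stage alone.

How it is judged:
By the outcome, as a careful person would: the job done as asked, in the order asked, and still so for the second after the job is handed in, with the robot touching nothing.
It also fails if it takes over 45 s, if anything falls off the work surface, if the arm or the gripper's body presses on something with over 40 N, if the wrist force passes 120 N, or if a joint passes its speed limit or range.

## Robot

A 6-joint arm with a two-finger parallel gripper is mounted at the origin on a cart in front of the work surface, level with it; the furniture and walls round the work are solid. World frame = base frame: x ahead of the robot, y to its left, z up, the work surface at z = 0. Lengths are in m, angles in rad, forces in N, time in s.
With the tool pointing down it reaches from about 0.3 to 0.775 m from the base axis. Payload 14.6 kg.
Tool frame: the origin (TCP) lies midway between the tips of the shut fingers; the grasp point (between the pads) lies 19 mm behind it (ctrl.hold_point_z is the distance from the TCP to the grasp point, in m); z points along the fingers, x is the direction in which the jaws open and shut, and the axes are right-handed (so a half turn about z gives the same grasp; the last joint's range is limited). The gripper opens to 94 mm and grips with 3 to 60 N. Pads are 16 mm wide; open, the fingers measure 119 mm over their backs; the gripper's body (75 mm by 177 mm) begins 78 mm behind the grasp point.
Start: joints at [1.181, 0.3, 1.521, -0, 1.321, -0.067], TCP at [0.174, 0.522, 0.174] pointing down, gripper open.
Joint ranges: [-3.03, 3.03], [-0.79, 2.21], [0.23, 2.52], [-1.04, 4.18], [0, 3.07], [-2.55, 2.55]. Speed limits (rad/s): [2.22, 2.22, 2.57, 3.14, 3.14, 3.14].

## Interface

Orientations are given as [roll, pitch, yaw] about the fixed x, y, z axes, in that order (R = Rz(yaw) Ry(pitch) Rx(roll)).
In Python, from station import ctrl, viewer, ticket, nets gives the robot as it stands.
- The arm moves only by the tool carry_out, never from a script. Its argument "commands" is one flat list of numbers, 7 for each row, row after row: the closure, from -1 (fully open) to 1 (shut), so that 0 is half open, then the shift along the world's x, y, z in cm, then the turn, a rotation vector about the world's x, y, z in rad. In form: [gripper, tx, ty, tz, ax, ay, az, gripper, tx, ty, tz, ax, ay, az, ...]. A call has 1 to 12 rows; each row is the pose to reach, as a shift and turn from the pose measured when the call began; what a row does not reach only later rows make up. A row lasts 1/12 s, in which the tool goes at most 41.7 mm and 7.16 degrees, less where a joint would pass 70% of its speed; a pose out of reach is approached as far as the arm can. A call with a gripper value outside its range is refused whole. The fingers move at their own pace and stop on an object; "force" is the grip in N (left out, the last holds). Time passes only in rows, so rows that repeat a pose let the fingers close. It gives the time, the measured TCP pose, the force and the opening at its end, in the units of the state.
- ctrl.get_obs(): the state, without advancing time (a new reading comes with each control period).
- viewer.camera(name): name is "scene" or "top"; returns (picture, depth): 384x512x3 uint8, blue, green, red; 384x512 float32, m along the optical axis (not along the pixel's ray), 0 where there is no reading.
- viewer.camera_info(name): a dict with "fx", "fy", "cx", "cy" (pixels), "D" ([k1, k2, p1, p2, k3] as OpenCV has them; the pictures are not rectified), "R" (3x3) and "t" (3): a world point X has camera coordinates R X + t. Camera axes: x right, y down, z forward; pixel columns grow to the right and rows downward; lengths in m; the calibration is good to about 2 mm. A picture is of the moment at which its call begins. camera_info takes no time and is no camera call.
- ticket.hand_in(): hands the job in, once; it reports no verdict.
Trained networks look in the newest picture that a camera, given by its name, has taken for a name from the list of things; names that differ only in an ending like _2 or _b are one class to them, and where a whole thing is asked for, a point or a joint stands for the part that bears it (a point fixed in the world has none). Each returns a list of dicts, best first, with "confidence" (0 to 1); they miss things now and then, are a little off and sometimes report something else, mostly with a low value. They report only what shows in the picture. A call takes as long as a camera call. They do not tell look-alikes from the thing itself.
- nets.silhouettes(camera, thing): "region" (384x512 bool, what is visible of it) and "extent" ([left, top, right, bottom] in pixels, round what is visible of it).
The state is a dict: "time_s": time; "qpos": joint angles; "joint_vel": joint speeds; "tau": joint torques, N m; "ee_pos": TCP position; "eef_rot": TCP orientation; "force": force on the tool from outside, world axes, zero at the start; "moment": the same for the moment, N m; "grip_width": finger opening in m.
Only numpy, scipy, OpenCV 4.12 (cv2) and the standard library are available. Lean on these libraries where they do the work, as an engineer would, in place of code of your own. Each camera call takes 0.05 s, during which the arm holds its last target. There are 200 camera calls.

## Working session

There is one attempt and no reset: what is moved stays moved. The work goes in short steps, Python scripts to look and compute and a tool call to move; the robot and the scene stay as the last step left them, time stands still between calls to the robot, and variables do not carry over. Pictures are saved under pics/ and viewed, about 8 in all and at most 12, crops included, and the job is handed in when it is done.

Besides the shell and the picture viewer there is one more tool, called after "Call:" as name(argument=value, ...) on one line, values as JSON. carry_out: Moves the arm, as the interface text tells. Its arguments: {"type":"object","properties":{"commands":{"type":"array","items":{"type":"number"}},"force":{"type":"number"}},"required":["commands"]}

```bash
mkdir -p pics; cat > h.py <<'E'
import numpy as np, cv2
from station import ctrl, viewer, ticket, nets
def pts(cam, depth, mask=None):
    i=viewer.camera_info(cam); K=np.array([[i['fx'],0,i['cx']],[0,i['fy'],i['cy']],[0,0,1]])
    m=(depth>0) if mask is None else mask&(depth>0)
    v,u=np.nonzero(m); n=cv2.undistortPoints(np.stack([u,v],1).astype(np.float32)[:,None],K,np.array(i['D'],float))[:,0]
    z=depth[m]; X=np.c_[n*z[:,None],z]
    return (X-np.array(i['t']).ravel())@np.array(i['R']), np.c_[u,v]
E
python3 - <<'E'
from h import *
for c in ("scene","top"):
    p,d=viewer.camera(c); cv2.imwrite(f"pics/{c}0.png",p); np.save(f"{c}0.npy",d)
    i=viewer.camera_info(c); print(c,-np.array(i['R']).T@np.array(i['t']).ravel(), i['fx'])
    for t in ("tall_stage","short_stage","filter_base"):
        for r in nets.silhouettes(c,t):
            X,_=pts(c,d,r['region']); print(t,round(r['confidence'],2),r['extent'],r['region'].sum(),np.round(np.median(X,0),3) if len(X) else '',np.round(np.percentile(X[:,2],98),3) if len(X) else '')
print(ctrl.get_obs())
E
```

```text
scene [0.15421429 0.74942982 1.1641441 ] 468.3157862231653
tall_stage 0.85 [244.3, 260.3, 269.8, 293.2] 507 [0.461 0.227 0.061] 0.079
tall_stage 0.71 [137.3, 227.6, 158.9, 255.1] 429 [0.79  0.293 0.059] 0.077
short_stage 0.61 [262.8, 240.8, 283.0, 264.2] 373 [0.478 0.122 0.038] 0.054
filter_base 0.75 [307.2, 154.6, 351.4, 187.9] 707 [ 0.48  -0.259  0.01 ] 0.05
top [ 0.44470509 -0.00724816  1.42686979] 446.4364878358647
tall_stage 0.81 [156.3, 131.2, 178.0, 153.3] 338 [0.793 0.287 0.06 ] 0.08
tall_stage 0.78 [169.6, 239.1, 193.1, 254.0] 337 [0.463 0.221 0.062] 0.082
short_stage 0.51 [211.5, 232.0, 228.9, 257.5] 296 [0.479 0.117 0.036] 0.056
filter_base 0.57 [327.8, 225.6, 358.7, 258.6] 951 [ 0.487 -0.267  0.01 ] 0.052
{'time_s': 0.4, 'qpos': array([ 1.18138683e+00,  2.99941466e-01,  1.52105838e+00,  6.37321828e-06,
        1.32070519e+00, -6.66603074e-02]), 'joint_vel': array([ 0.00152475, -0.00219984, -0.0017765 ,  0.00012567,  0.00109096,
        0.00046122]), 'tau': array([-5.08503763e-04, -5.31180024e+01, -3.52614784e+01,  7.08521158e-02,
        2.16656446e-02, -2.94707013e-05]), 'ee_pos': array([0.1744636 , 0.52155417, 0.17429811]), 'eef_rot': array([-3.14157901e+00,  1.11717041e-04,  1.24804556e+00]), 'force': array([0.26322995, 0.42574192, 0.21373856]), 'moment': array([-0.04249571, -0.04826875, -0.00743561]), 'grip_width': 0.09370241910434166}
```

View pics/scene0.png

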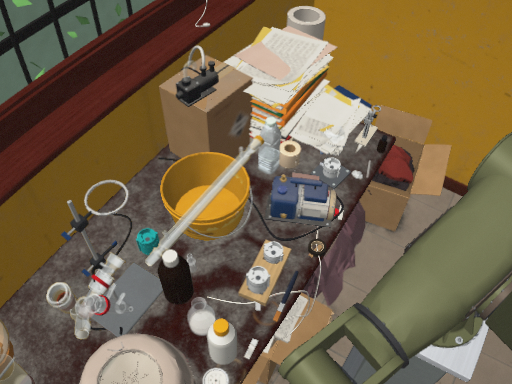

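View pics/top0.png

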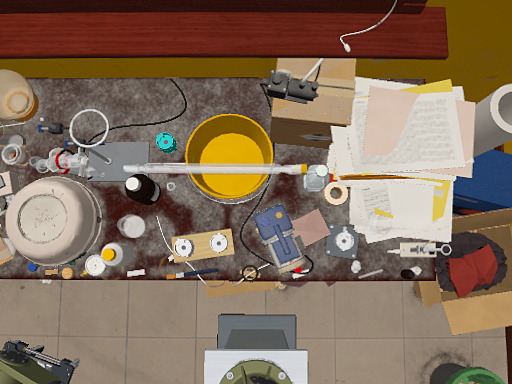

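The tall-stage candidates are the white one at scene (257,277), top height 79 mm; the white one at (273,252), top height 54 mm, which is the short stage; and the turquoise one at (148,240), the look-alike. I choose the first and check it in a close crop.

```bash
python3 - <<'E'
from h import *
p=cv2.imread("pics/top0.png"); s=cv2.imread("pics/scene0.png")
def crop(im,u,v,r=25,S=380): return cv2.resize(im[v-r:v+r,u-r:u+r],(S,S),interpolation=cv2.INTER_CUBIC)
a=np.vstack([np.hstack([crop(p,201,245,36),crop(p,342,240)]),np.hstack([crop(s,265,268,36),crop(s,331,170)])])
cv2.imwrite("pics/c0.png",cv2.resize(a,(600,600)))
d={c:np.load(c+"0.npy") for c in("top","scene")}
def circ(P):
    A=np.c_[P,np.ones(len(P))]; w=np.linalg.lstsq(A,(P**2).sum(1),rcond=None)[0]; c=w[:2]/2; return c,np.sqrt(w[2]+c@c)
for c in d:
  X,uv=pts(c,d[c])
  for n,x0,z0,z1 in(("tall",(.455,.222),.072,.086),("short",(.478,.115),.046,.06),("base",(.487,-.267),.044,.056)):
    m=(np.hypot(*(X[:,:2]-x0).T)<.045)&(X[:,2]>z0)&(X[:,2]<z1); Q=X[m]
    (cc,wh,an)=cv2.minAreaRect((Q[:,:2]*1000).astype(np.float32)); ce,r=cv2.minEnclosingCircle((Q[:,:2]*1000).astype(np.float32))
    print(c,n,m.sum(),"mean",Q.mean(0).round(4),"rect",np.round(cc,1),np.round(wh,1),round(an,1),"circ",np.round(ce,1),round(r,1))
  for n,x0,z0,z1,r in(("foot",(.487,-.267),.004,.014,.08),("block",(.468,.17),.013,.024,.12)):
    m=(np.hypot(*(X[:,:2]-x0).T)<r)&(X[:,2]>z0)&(X[:,2]<z1); Q=X[m]
    print(c,n,m.sum(),cv2.minAreaRect((Q[:,:2]*1000).astype(np.float32)))
E
```

```text
top tall 123 mean [0.4648 0.2225 0.0776] rect [464.5 221.9] [52.7 52.7] 82.6 circ [465.9 220.7] 31.3
top short 119 mean [0.479  0.1177 0.0515] rect [479.2 117.7] [52.6 51.7] 45.7 circ [479.1 116.3] 30.8
top base 121 mean [ 0.4868 -0.2718  0.0492] rect [ 487.8 -272.1] [53.2 52.5] 26.9 circ [ 487.2 -271.3] 30.7
top foot 703 ((482.8705749511719, -263.0567626953125), (157.3625030517578, 135.52223205566406), 42.801795959472656)
top block 951 ((448.77239990234375, 166.07723999023438), (127.95161437988281, 190.7391357421875), 8.919516563415527)
scene tall 156 mean [0.464  0.2234 0.0759] rect [463.5 223.5] [53.3 55.5] 84.9 circ [463.7 222.6] 30.9
scene short 138 mean [0.4782 0.1181 0.0499] rect [477.1 118.6] [50.7 59.2] 31.9 circ [477.8 117.9] 30.6
scene base 100 mean [ 0.4855 -0.272   0.048 ] rect [ 486.2 -272.2] [53.2 58.4] 30.0 circ [ 485.3 -274. ] 31.8
scene foot 396 ((486.6772155761719, -271.6319885253906), (148.16397094726562, 123.1601791381836), 4.39614725112915)
scene block 842 ((448.2597961425781, 166.32635498046875), (126.28244018554688, 193.59889221191406), 9.389782905578613)
```

View pics/c0.png

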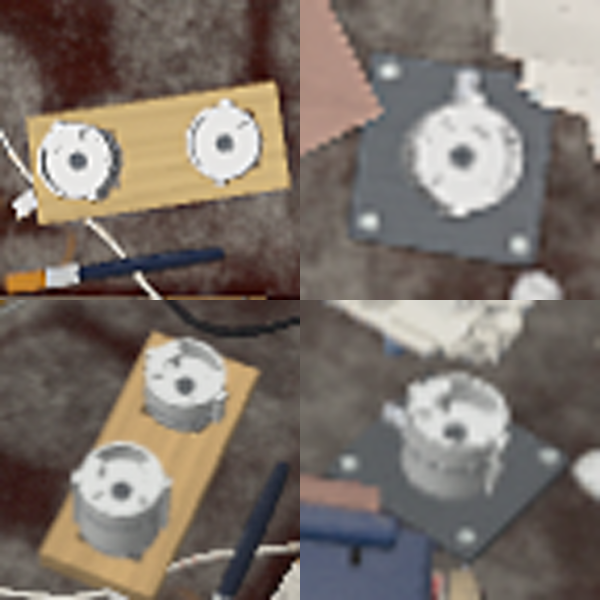

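The crop shows the tall stage on the block's left hole in the top view, with ribs along about +26° in the world. The short stage is in the right hole. The base foot is yawed about -8° with the spigot at +x. Next I refine the angles and check clearances.

```bash
cat >> h.py <<'E'
def ribs(cam,p,d,c,z0,z1,r0=.0285,r1=.034,rng=(0,180)):
    X,uv=pts(cam,d); q=X[:,:2]-c; r=np.hypot(*q.T); a=np.degrees(np.arctan2(q[:,1],q[:,0]))
    m=(r>r0)&(r<r1)&(X[:,2]>z0)&(X[:,2]<z1)
    return np.sort(a[m]).round(0).astype(int)
def ring(cam,p,c,z,r=.030):
    i=viewer.camera_info(cam); K=np.array([[i['fx'],0,i['cx']],[0,i['fy'],i['cy']],[0,0,1]]); th=np.radians(np.arange(0,360,3.))
    tot=0
    for rr in (r-.001,r,r+.001):
        P=np.c_[c[0]+rr*np.cos(th),c[1]+rr*np.sin(th),np.full_like(th,z)]
        uv=cv2.projectPoints(P,cv2.Rodrigues(np.array(i['R'],float))[0],np.array(i['t'],float).ravel(),K,np.array(i['D'],float))[0][:,0].astype(np.float32)
        tot=tot+cv2.remap(p.min(2).astype(np.float32),uv[:,:1],uv[:,1:],cv2.INTER_LINEAR)[:,0]
    return th,tot/3
def ribfit(cam,p,c,z):
    th,b=ring(cam,p,c,z); g=b[:60]+b[60:]; g=np.convolve(np.r_[g[-2:],g,g[:2]],np.ones(5)/5,'valid')
    return np.degrees(th[g.argmax()]),b.round().astype(int)
E
python3 - <<'E'
from h import *
for c in("top","scene"):
  p=cv2.imread(f"pics/{c}0.png"); d=np.load(c+"0.npy")
  for n,cc,z in(("tall",(.4642,.223),.077),("short",(.4786,.1179),.051),("base",(.4862,-.272),.049)):
    print(c,n,"depth",ribs(c,p,d,cc,z-.02,z+.006)); a,b=ribfit(c,p,cc,z-.002); print(a,b)
  i=viewer.camera_info(c)
  X,uv=pts(c,d)
  if c=="top":
    for n,a,b in(("tall",(.464,.223),None),("mid",(.475,-.02),None),("base",(.486,-.272),None)):
      for R in(.06,.1,.14):
        m=(np.hypot(*(X[:,:2]-a).T)<R); q=X[m]; k=np.argsort(-q[:,2])[:3]; print(n,R,q[k[2]].round(3))
    m=(X[:,2]>.004)&(X[:,2]<.013)&(abs(X[:,0]-.486)<.075)&(abs(X[:,1]+.272)<.075)&(p[uv[:,1],uv[:,0]].max(1)<110)&(p[uv[:,1],uv[:,0]].min(1)>60)
    print("foot",m.sum(),cv2.minAreaRect((X[m,:2]*1000).astype(np.float32)))
E
```

```text
top tall depth [-156 -149 -144   19   19   26   27   33]
29.999999999999996 [129 129 134 140 137 139 159 186 211 224 211 195 167 144 142 141 133 132
 133 126 124 126 130 127 121 115 112 111 109 106 105 105 103 102 115 125
 136 139 130 122 119 119 122 125 122 124 124 121 122 121 119 117 117 114
 115 118 119 118 117 117 117 116 114 114 114 114 114 123 143 156 183 181
 143 110  92  85  89  94  97  98 100 102 101  94  87  79  86 105 102  90
  83  77  84  91  88  87 103 107 102 107 116 115  97  96 108 118 110 117
 126 127 143 150 139 132 137 142 138 133 131 129]
top short depth [-178 -176  -12  -11   -5    1  175]
177.0 [234 210 175 150 129 125 128 135 150 159 159 157 151 148 148 139 137 136
 135 134 132 129 131 140 144 140 136 128 123 124 125 124 125 125 128 130
 130 125 120 120 120 118 117 119 121 121 122 123 122 118 119 121 119 117
 117 127 142 158 176 181 179 153 113 106 118 122 120 119 120 118 118 120
 120 118 116 120 121 115 108  94  82  98 113 120 123 119 116 117 122 127
 132 128 118 115 113 112 114 124 136 138 132 122 124 123 107  77  86 108
 104 112 124 138 143 139 134 144 166 19
[... 2167 characters left out ...]
3 123 132 150 163 168 176 178]
scene base depth [-179  -80  -71  -59  -18   -6   -5   -4   56   82   88   95   96  100
  101  105  109  112  118  120  121  130  142  148  162  164  168  170
  172  172  178]
171.0 [147 130 114 106 104 104 105 107 117 137 156 167 172 177 177 176 173 165
 161 162 165 166 165 166 167 165 165 169 170 166 162 162 163 164 163 159
 151 146 146 146 143 140 138 135 130 124 124 128 133 132 131 139 148 161
 180 202 208 194 178 168 157 133 113 100  99  96  92  85  78  74  77  81
  86  89  93  93  94  94 101 113 118 116 119 123 122 127 130 123 116 121
 127 129 121 112 112 126 141 142 138 134 131 128 122 118 119 120 113 107
 105 106 111 111 106 107 123 142 153 163 171 162]
```

Call:
carry_out(commands=[-1,4,-4,3,0,0,-0.12,-1,8,-8,3,0,0,-0.24,-1,12,-12,3,0,0,-0.36,-1,15,-16,3,0,0,-0.48,-1,18,-20,3,0,0,-0.6,-1,21,-23,3,0,0,-0.72,-1,24,-26,3,0,0,-0.84,-1,26,-28,3,0,0,-0.96,-1,28,-29.5,3,0,0,-1.08,-1,29,-29.8,3,0,0,-1.2,-1,29,-29.8,3,0,0,-1.32,-1,29,-29.8,3,0,0,-1.44], force=20)

```text
time_s: 1.4
ee_pos: [0.466, 0.2216, 0.2039]
eef_rot: [3.141, 0.0, -0.201]
force: [0.2, 1.1, 0.2]
grip_width: 0.0937
```

Call:
carry_out(commands=[-1,-0.2,0.15,0,0,0,-0.12,-1,-0.2,0.15,0,0,0,-0.24,-1,-0.2,0.15,0,0,0,-0.36,-1,-0.2,0.15,0,0,0,-0.48,-1,-0.2,0.15,0,0,0,-0.6,-1,-0.2,0.15,-2,0,0,-0.72,-1,-0.2,0.15,-4,0,0,-0.84,-1,-0.2,0.15,-6,0,0,-0.88,-1,-0.2,0.15,-8,0,0,-0.88,-1,-0.2,0.15,-8,0,0,-0.88])

```text
time_s: 2.23
ee_pos: [0.4624, 0.2224, 0.1205]
eef_rot: [3.136, 0.001, -1.082]
force: [-0.5, -0.2, -0.8]
grip_width: 0.0941
```

```bash
python3 - <<'E'
from h import *
p,d=viewer.camera("scene"); q,e=viewer.camera("top")
cv2.imwrite("pics/a1.png",np.hstack([cv2.resize(p[210:330,210:330],(390,390)),cv2.resize(q[200:290,160:250],(390,390))]))
X,uv=pts("top",e); m=(np.hypot(X[:,0]-.486,X[:,1]+.272)<.12)&(X[:,2]>.06); print(np.c_[X[m].round(3),uv[m]])
m=(abs(X[:,0]-.475)<.1)&(abs(X[:,1]+.03)<.12); print(np.percentile(X[m,2],[50,90,99,99.9]))
o=ctrl.get_obs();print(o['ee_pos'],o['eef_rot'])
E
```

```text
[[ 6.05e-01 -2.86e-01  7.30e-02  3.50e+02  2.02e+02]
 [ 6.03e-01 -2.47e-01  6.40e-02  3.37e+02  2.03e+02]
 [ 6.03e-01 -2.51e-01  6.10e-02  3.38e+02  2.03e+02]
 ...
 [ 4.83e-01 -3.48e-01  8.00e-02  3.72e+02  2.42e+02]
 [ 4.80e-01 -3.33e-01  7.80e-02  3.67e+02  2.43e+02]
 [ 4.80e-01 -3.36e-01  8.00e-02  3.68e+02  2.43e+02]]
[0.01605141 0.12289856 0.16007383 0.16384387]
[0.46403688 0.22306912 0.12424599] [ 3.14063619e+00  5.70638504e-04 -1.08108039e+00]
```

View pics/a1.png

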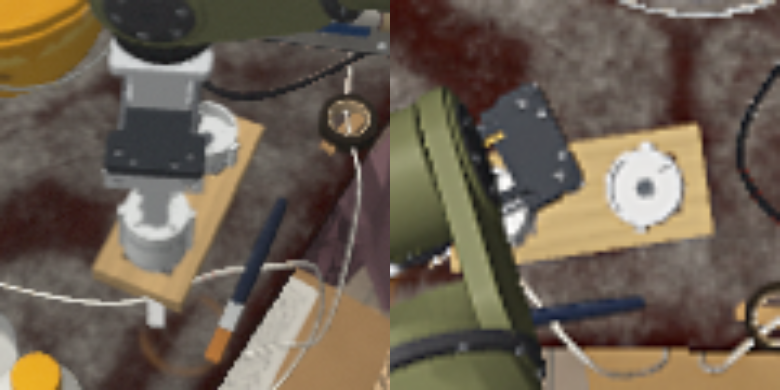

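The crop shows the gripper straddling the white tall stage, with the visible finger midway between the two ribs. The short stage is clear.

Call:
carry_out(commands=[-1,0,0,-2,0,0,0,-1,0,0,-4,0,0,0,-1,0,0,-6,0,0,0,-1,0,0,-7.4,0,0,0,-1,0,0,-7.9,0,0,0,-1,0,0,-7.9,0,0,0,0.2,0,0,-7.9,0,0,0,0.4,0,0,-7.9,0,0,0,1,0,0,-7.9,0,0,0,1,0,0,-7.9,0,0,0,1,0,0,-7.9,0,0,0,1,0,0,-7.9,0,0,0], force=20)

```text
time_s: 3.33
ee_pos: [0.4641, 0.2231, 0.0455]
eef_rot: [3.141, 0.0, -1.081]
force: [0.6, -0.1, -0.3]
grip_width: 0.0571
```

Call:
carry_out(commands=[1,0,0,0,0,0,0,1,0,0,0,0,0,0,1,0,0,0,0,0,0], force=25)

```text
time_s: 3.58
ee_pos: [0.4643, 0.2231, 0.0457]
eef_rot: [3.141, 0.0, -1.081]
force: [-0.6, -0.7, 0.1]
grip_width: 0.0377
```

Width is 37.7 mm, less than the 54 mm stage, so something is off. I'll look before moving.

```bash
python3 - <<'E'
from h import *
p,d=viewer.camera("scene"); q,e=viewer.camera("top")
cv2.imwrite("pics/a2.png",np.hstack([cv2.resize(p[225:315,210:300],(390,390)),cv2.resize(q[200:290,160:250],(390,390))]))
o=ctrl.get_obs();print(o['ee_pos'],o['eef_rot'],o['grip_width'],o['force'])
E
```

```text
[0.46414474 0.22303751 0.04548462] [ 3.14091828e+00  3.98038846e-04 -1.08107902e+00] 0.029739236012523946 [ 0.93798008 -0.36261618  0.17973724]
```

View pics/a2.png

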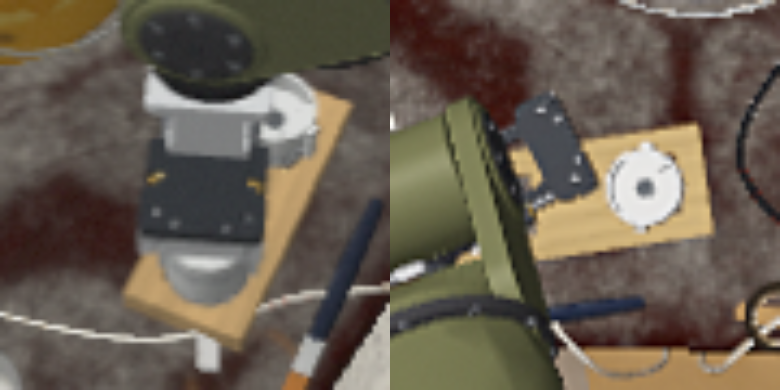

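```bash
python3 - <<'E'
from h import *
p,d=viewer.camera("scene"); np.save("s3.npy",d)
for r in nets.silhouettes("scene","tall_stage"):
    X,_=pts("scene",d,r['region']); print(round(r['confidence'],2),r['extent'],r['region'].sum(),np.percentile(X,[2,50,98],axis=0).round(3).tolist())
p0=cv2.imread("pics/scene0.png")
cv2.imwrite("pics/a3.png",np.hstack([cv2.resize(p[250:300,230:280],(400,400)),cv2.resize(p0[250:300,230:280],(400,400))]))
o=ctrl.get_obs();print(o['ee_pos'],o['grip_width'],o['force'],o['moment'])
E
```

```text
0.88 [137.9, 227.0, 159.7, 256.8] 439 [[0.764, 0.265, 0.022], [0.79, 0.292, 0.058], [0.816, 0.315, 0.077]]
0.58 [243.8, 282.1, 267.1, 296.8] 205 [[0.42, 0.226, 0.018], [0.445, 0.252, 0.054], [0.474, 0.293, 0.175]]
[0.46420072 0.22300755 0.04552005] 0.021382852295930246 [ 0.90609118 -1.55876041  2.91129146] [-0.39103643 -0.04135627  0.01177991]
```

View pics/a3.png

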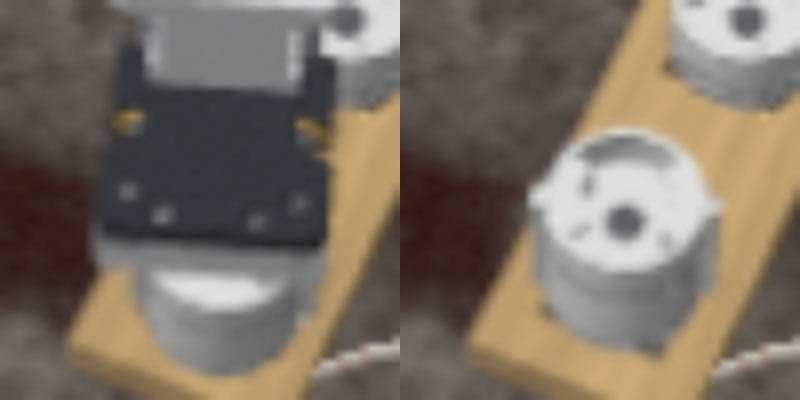

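```bash
python3 - <<'E'
from h import *
from scipy.optimize import least_squares
for f in("scene0.npy","s3.npy"):
    d=np.load(f); X,uv=pts("scene",d); b=(uv[:,0]>238)&(uv[:,0]<276)&(uv[:,1]>262)&(uv[:,1]<300)&(np.hypot(X[:,0]-.45,X[:,1]-.24)<.07)
    for z0,z1 in((.026,.045),(.045,.066)):
        Q=X[b&(X[:,2]>z0)&(X[:,2]<z1)][:,:2]
        s=least_squares(lambda c:np.hypot(*(Q-c).T)-.027,(.455,.235),loss='soft_l1',f_scale=.002); print(f,z0,len(Q),s.x.round(4),np.abs(s.fun).mean().round(4))
    Q=X[b&(X[:,2]>.07)&(X[:,2]<.09)]; print(len(Q),np.percentile(Q,[2,50,98],axis=0).round(3).tolist())
d=np.load("s3.npy")
print((d[272:292:1,240:276:3]*0+0).shape)
X,uv=pts("scene",d); Z=np.zeros((384,512,3)); Z[uv[:,1],uv[:,0]]=X
for v in range(272,298,2): print(v,[f"{int(Z[v,u,1]*1000)}/{int(Z[v,u,2]*1000)}" for u in range(240,276,4)])
E
```

```text
scene0.npy 0.026 71 [0.4648 0.2209] 0.0012
scene0.npy 0.045 208 [0.4491 0.2157] 0.0081
177 [[0.438, 0.197, 0.071], [0.464, 0.224, 0.076], [0.49, 0.249, 0.08]]
s3.npy 0.026 57 [0.4588 0.2304] 0.0009
s3.npy 0.045 83 [0.4591 0.2307] 0.0037
25 [[0.43, 0.238, 0.071], [0.444, 0.255, 0.075], [0.465, 0.261, 0.08]]
(20, 12)
272 ['204/-1', '301/214', '295/214', '290/213', '287/217', '280/214', '276/215', '270/213', '164/16']
274 ['211/0', '307/219', '300/215', '295/214', '290/214', '285/215', '281/217', '275/215', '172/20']
276 ['216/0', '310/216', '305/215', '299/213', '294/213', '290/216', '285/215', '281/218', '176/18']
278 ['221/0', '312/210', '309/215', '304/215', '300/218', '294/215', '289/215', '282/210', '181/16']
280 ['224/-5', '312/200', '309/206', '305/208', '298/204', '297/212', '293/213', '287/212', '185/14']
282 ['231/-1', '306/178', '303/183', '298/182', '297/193', '294/195', '290/198', '286/200', '190/14']
284 ['237/0', '239/17', '256/69', '298/173', '293/173', '290/177', '285/179', '280/178', '195/13']
286 ['241/-2', '242/12', '256/56', '251/60', '247/62', '242/63', '242/76', '222/46', '202/16']
288 ['246/-3', '251/22', '252/36', '258/64', '257/74', '249/69', '241/64', '220/30', '205/12']
290 ['259/15', '254/17', '250/21', '259/55', '253/54', '250/60', '240/50', '219/18', '203/-5']
292 ['266/18', '260/19', '254/19', '257/38', '255/46', '249/47', '237/32', '224/18', '211/0']
294 ['265/5', '265/18', '258/15', '255/23', '255/36', '245/27', '235/16', '230/18', '217/2']
296 ['268/0', '264/4', '264/17', '257/15', '252/18', '246/16', '241/17', '234/16', '221/0']
```

The stage has moved only about 10 mm, along the jaw axis, and is still upright. The jaws seem to have met no 54 mm width. I'll lift carefully and look.

Call:
carry_out(commands=[1,0,0,0.5,0,0,0,1,0,0,1,0,0,0,1,0,0,1,0,0,0])

```text
time_s: 4.03
ee_pos: [0.4646, 0.2233, 0.0567]
eef_rot: [-3.141, 0.0, -1.081]
force: [0.2, -0.4, -0.2]
grip_width: 0.0021
```

```bash
python3 - <<'E'
from h import *
o=ctrl.get_obs();print({k:o[k] for k in('ee_pos','eef_rot','grip_width','force','moment','tau')})
p,d=viewer.camera("scene")
X,uv=pts("scene",d); b=(uv[:,0]>238)&(uv[:,0]<276)&(uv[:,1]>262)&(uv[:,1]<300)&(np.hypot(X[:,0]-.45,X[:,1]-.24)<.07)
from scipy.optimize import least_squares
Q=X[b&(X[:,2]>.03)&(X[:,2]<.066)][:,:2]
s=least_squares(lambda c:np.hypot(*(Q-c).T)-.027,(.455,.235),loss='soft_l1',f_scale=.002); print(len(Q),s.x.round(4),np.abs(s.fun).mean().round(4))
Q=X[b&(X[:,2]>.07)&(X[:,2]<.11)];print(np.percentile(Q,[2,50,98],axis=0).round(3).tolist())
E
```

```text
{'ee_pos': array([0.46464093, 0.22325129, 0.0566585 ]), 'eef_rot': array([-3.14079849e+00,  2.57683495e-04, -1.08103902e+00]), 'grip_width': 0.002067254876772335, 'force': array([ 0.15970593, -0.35133831, -0.23452054]), 'moment': array([-0.05092473,  0.10275021,  0.0021577 ]), 'tau': array([-4.20756941e-02, -5.09333861e+01, -2.99471372e+01,  5.49434277e-03,
        1.85922962e-01,  8.03083526e-05])}
172 [0.4599 0.2297] 0.0034
[[0.433, 0.231, 0.07], [0.447, 0.252, 0.075], [0.471, 0.259, 0.079]]
```

Call:
carry_out(commands=[1,0,0,2,0,0,0,1,0,0,4,0,0,0,1,0,0,7,0,0,0,1,0,0,10,0,0,0,1,0,0,13,0,0,0,1,0,0,13,0,0,0])

```text
time_s: 4.58
ee_pos: [0.4663, 0.2241, 0.1919]
eef_rot: [-3.133, -0.0, -1.081]
force: [1.0, 0.6, 0.7]
grip_width: 0.0006
```

```bash
python3 - <<'E'
from h import *
o=ctrl.get_obs();print(o['ee_pos'],o['grip_width'],o['force'])
p,d=viewer.camera("scene"); np.save("s4.npy",d); q,e=viewer.camera("top")
i=viewer.camera_info("scene"); K=np.array([[i['fx'],0,i['cx']],[0,i['fy'],i['cy']],[0,0,1]])
uv=cv2.projectPoints(np.array([o['ee_pos'],o['ee_pos']+[0,0,.019],o['ee_pos']+[0,0,.097]]),cv2.Rodrigues(np.array(i['R']))[0],np.array(i['t']),K,np.array(i['D']))[0][:,0]; print(uv)
c=cv2.resize(p[210:310,205:305],(500,500),interpolation=cv2.INTER_CUBIC)
for u in uv: cv2.circle(c,tuple(int(x) for x in (u-[205,210])*5),4,(0,0,255),1)
cv2.imwrite("pics/a4.png",c)
E
```

```text
[0.46630151 0.22405521 0.19189883] 0.0005980807608614216 [0.96292302 0.57227893 0.72086236]
[[257.07809216 251.08469131]
 [257.20771684 246.87445393]
 [257.77821049 228.32210845]]
```

View pics/a4.png

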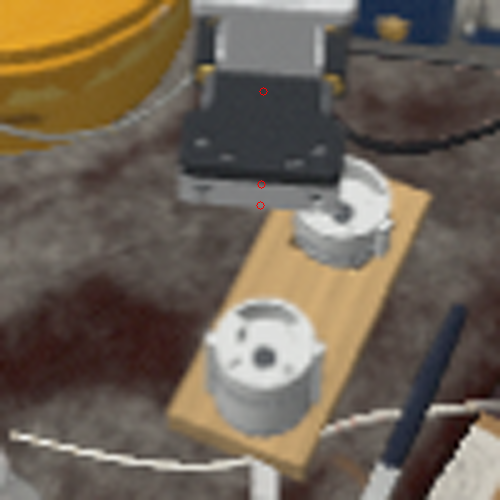

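The crop shows the stage upright, still in its hole, at px (258,281). The fingers are hidden behind the gripper body. I'll turn the jaws sideways to the scene camera and open them partway to see where they really are.

Call:
carry_out(commands=[0,0,0,1,0,0,0.12,0,0,0,2,0,0,0.24,0,0,0,3,0,0,0.36,0,0,0,4,0,0,0.48,0,0,0,4,0,0,0.6,0,0,0,4,0,0,0.72,0,0,0,4,0,0,0.84,0,0,0,4,0,0,0.96,0,0,0,4,0,0,1.08,0,0,0,4,0,0,1.2,0,0,0,4,0,0,1.32,0,0,0,4,0,0,1.44])

```text
time_s: 5.68
ee_pos: [0.4642, 0.2232, 0.225]
eef_rot: [-3.139, 0.003, 0.365]
force: [-0.5, -0.2, -0.0]
grip_width: 0.047
```

```bash
python3 - <<'E'
from h import *
o=ctrl.get_obs();print(o['ee_pos'],o['eef_rot'],o['grip_width'])
p,d=viewer.camera("scene"); np.save("s5.npy",d)
i=viewer.camera_info("scene"); K=np.array([[i['fx'],0,i['cx']],[0,i['fy'],i['cy']],[0,0,1]])
R=cv2.Rodrigues
y=o['eef_rot'][2]; tx=np.array([np.cos(y),np.sin(y),0]); E=o['ee_pos']; w=o['grip_width']/2
P=np.array([E,E+tx*w,E-tx*w,E+tx*w+[0,0,.038],E-tx*w+[0,0,.038],E+[0,0,.097]])
uv=cv2.projectPoints(P,R(np.array(i['R']))[0],np.array(i['t']),K,np.array(i['D']))[0][:,0]
u0,v0=[int(x)-45 for x in uv[0]]
c=cv2.resize(p[v0:v0+100,u0:u0+100],(600,600),interpolation=cv2.INTER_CUBIC)
for u in uv: cv2.circle(c,tuple(int(x) for x in (u-[u0,v0])*6+3),3,(0,0,255),1)
cv2.imwrite("pics/a5.png",c)
X,_=pts("scene",d); m=(np.hypot(*(X[:,:2]-E[:2]).T)<.09)&(X[:,2]>.12); Q=X[m]-E
a=Q@tx; b=Q@np.array([-tx[1],tx[0],0])
for z0 in np.arange(-.03,.12,.01):
    k=(Q[:,2]>z0)&(Q[:,2]<=z0+.01); 
    if k.sum(): print(round(z0,2),k.sum(),"along jaw",np.percentile(a[k],[0,25,75,100]).round(3),"across",np.percentile(b[k],[0,50,100]).round(3))
E
```

```text
[0.46420156 0.22322672 0.22504757] [-3.13929234e+00  2.88944364e-03  3.64997662e-01] 0.04700997796760091
0.02 3 along jaw [-0.027 -0.025  0.001  0.025] across [0.007 0.009 0.009]
0.03 16 along jaw [-0.031 -0.024  0.026  0.032] across [-0.007  0.008  0.011]
0.04 29 along jaw [-0.036 -0.031  0.028  0.035] across [-0.006  0.009  0.011]
0.05 35 along jaw [-0.036 -0.029  0.029  0.035] across [-0.006  0.009  0.012]
0.06 31 along jaw [-0.036 -0.03   0.028  0.035] across [-0.009  0.009  0.011]
0.07 35 along jaw [-0.036 -0.031  0.028  0.035] across [-0.01   0.008  0.012]
0.08 34 along jaw [-0.036 -0.031  0.028  0.035] across [-0.005  0.009  0.011]
0.09 34 along jaw [-0.035 -0.027  0.028  0.035] across [-0.006  0.008  0.011]
0.1 6 along jaw [0.024 0.025 0.028 0.03 ] across [0.003 0.009 0.009]
0.11 3 along jaw [0.025 0.025 0.027 0.028] across [-0.001  0.008  0.009]
```

View pics/a5.png

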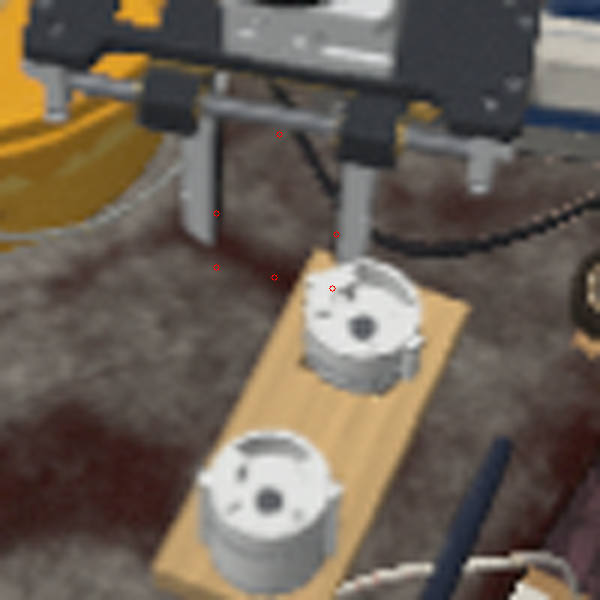

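The crop shows the finger tips ending clearly higher than the reported TCP (predicted (216,267), seen (210,240)), roughly 20–30 mm short. They grazed the stage's top edge and passed over it. I'll remeasure the stage and grip about 20 mm lower.

```bash
python3 - <<'E'
from h import *
print(ctrl.hold_point_z)
p,d=viewer.camera("scene"); q,e=viewer.camera("top")
for c,im,dd in(("scene",p,d),("top",q,e)):
    X,uv=pts(c,dd); m=(np.hypot(X[:,0]-.46,X[:,1]-.23)<.05)&(X[:,2]>.07)&(X[:,2]<.09); Q=X[m]
    if len(Q)<20: print(c,len(Q)); continue
    ce,wh,an=cv2.minAreaRect((Q[:,:2]*1000).astype(np.float32))
    cc=Q.mean(0); print(c,len(Q),cc.round(4),np.round(ce,1),np.round(wh,1))
    print(ribs(c,im,dd,cc[:2],.055,.084))
    a,b=ribfit(c,im,cc[:2],.075); print(a,b)
E
```

```text
0.0188
scene 168 [0.4574 0.2312 0.0753] [458.9 232.6] [54.1 54.6]
[-162 -158 -155  -19   26   32   34   35   36   36   40   41   42   47
   59   59   60   70   70   85   85]
27.0 [116 119 120 117 117 128 154 176 198 202 194 175 152 146 147 146 146 149
 152 154 153 155 160 162 163 164 167 167 162 162 161 159 156 156 154 152
 150 146 142 138 134 130 127 123 121 120 118 118 116 114 112 114 112 110
 111 112 113 117 123 128 130 133 134 131 129 128 133 148 162 179 179 158
 140 122 117 119 119 119 118 119 121 123 124 128 127 127 127 125 129 130
 130 132 133 132 132 136 138 139 138 136 134 133 133 132 131 131 132 136
 135 133 134 134 133 132 129 124 122 115 110 114]
top 72 [0.4588 0.2194 0.0766] [460.6 218.6] [55.4 28.4]
[29 38 42]
33.0 [123 123 122 123 139 162 170 175 189 203 217 228 239 237 201 130  76  56
  45  29  23  27  31  35  38  39  39  37  34  33  32  31  31  31  31  30
  30  31  32  31  30  31  32  33  33  33  32  33  33  33  33  32  31  28
  28  37  46  86 118  98  87  99 108 111 112 113 116 116 117 117 117 116
 116 116 117 119 121 123 125 125 120 116 116 116 115 114 113 113 113 113
 115 116 119 118 112 108 108 106 102  98 101 104 103 101  97  97 103 104
 100  95  89  84  88  95 104 112 116 119 121 123]
```

Call:
carry_out(commands=[-1,-0.55,0.8,0,0,0,-0.12,-1,-0.55,0.8,0,0,0,-0.24,-1,-0.55,0.8,0,0,0,-0.36,-1,-0.55,0.8,0,0,0,-0.48,-1,-0.55,0.8,0,0,0,-0.6,-1,-0.55,0.8,0,0,0,-0.72,-1,-0.55,0.8,0,0,0,-0.84,-1,-0.55,0.8,0,0,0,-0.96,-1,-0.55,0.8,0,0,0,-1.08,-1,-0.55,0.8,-2,0,0,-1.2,-1,-0.55,0.8,-5,0,0,-1.32,-1,-0.55,0.8,-8,0,0,-1.44])

```text
time_s: 6.83
ee_pos: [0.4588, 0.2313, 0.1443]
eef_rot: [-3.139, 0.002, -1.095]
force: [0.3, 0.9, -0.9]
grip_width: 0.0942
```

Call:
carry_out(commands=[-1,0,0,-2,0,0,0,-1,0,0,-4,0,0,0,-1,0,0,-5.5,0,0,0,-1,0,0,-7,0,0,0,-1,0,0,-8.5,0,0,0,-1,0,0,-9.5,0,0,0,-1,0,0,-9.5,0,0,0])

```text
time_s: 7.42
ee_pos: [0.4575, 0.2307, 0.047]
eef_rot: [3.141, 0.003, -1.098]
force: [-0.1, 0.4, 0.0]
grip_width: 0.0938
```

Call:
carry_out(commands=[-1,0.1,0.05,-1,0,0,0.015,-1,0.1,0.05,-2,0,0,0.015,-1,0.1,0.05,-2.2,0,0,0.015,-1,0.1,0.05,-2.2,0,0,0.015,1,0.1,0.05,-2.2,0,0,0.015,1,0.1,0.05,-2.2,0,0,0.015,1,0.1,0.05,-2.2,0,0,0.015,1,0.1,0.05,-2.2,0,0,0.015,1,0.1,0.05,-2.2,0,0,0.015,1,0.1,0.05,-2.2,0,0,0.015,1,0.1,0.05,-2.2,0,0,0.015,1,0.1,0.05,-2.2,0,0,0.015])

```text
time_s: 8.42
ee_pos: [0.4586, 0.2312, 0.0251]
eef_rot: [3.141, 0.002, -1.083]
force: [-0.8, -0.2, 1.0]
grip_width: 0.0543
```

Call:
carry_out(commands=[1,0,0,0,0,0,0,1,0,0,0,0,0,0])

```text
time_s: 8.58
ee_pos: [0.4586, 0.2312, 0.0252]
eef_rot: [3.141, 0.002, -1.083]
force: [-0.7, -0.4, -0.0]
grip_width: 0.0541
```

Gripped at 54.1 mm. Lifting.

Call:
carry_out(commands=[1,0,0,0.7,0,0,0,1,0,0,1.4,0,0,0,1,0,0,2.5,0,0,0,1,0,0,4,0,0,0,1,0,0,6,0,0,0,1,0,0,9,0,0,0,1,0,0,12,0,0,0,1,0,0,15,0,0,0,1,0,0,18,0,0,0,1,0,0,20,0,0,0,1,0,0,20,0,0,0], force=30)

```text
time_s: 9.5
ee_pos: [0.4598, 0.2318, 0.2306]
eef_rot: [-3.135, 0.002, -1.083]
force: [-0.5, 0.3, -1.7]
grip_width: 0.0542
```

Call:
carry_out(commands=[1,0.2,-2,0,0,0,0.06,1,0.4,-5,0,0,0,0.14,1,0.6,-8.5,0,0,0,0.22,1,0.8,-12,0,0,0,0.3,1,1,-15.5,0,0,0,0.38,1,1.2,-19,0,0,0,0.46,1,1.4,-22.5,0,0,0,0.54,1,1.6,-26,0,0,0,0.62,1,1.8,-29.5,0,0,0,0.7,1,2,-33,0,0,0,0.78,1,2.2,-36.5,0,0,0,0.86,1,2.4,-40,0,0,0,0.95])

```text
time_s: 10.5
ee_pos: [0.4831, -0.1698, 0.2304]
eef_rot: [-3.134, 0.002, -0.129]
force: [0.2, -0.3, -2.0]
grip_width: 0.054
```

Call:
carry_out(commands=[1,0.1,-3,0,0,0,0,1,0.2,-6,0,0,0,0,1,0.2,-8.5,0,0,0,0,1,0.2,-10,0,0,0,0,1,0.2,-10,0,0,0,0,1,0.2,-10,0,0,0,0])

```text
time_s: 11.0
ee_pos: [0.4848, -0.2696, 0.23]
eef_rot: [-3.134, 0.003, -0.13]
force: [-1.0, 0.3, -0.8]
grip_width: 0.0542
```

```bash
cat >> h.py <<'E'
def held(z0,z1,c0,tag):
    from scipy.optimize import least_squares
    o=ctrl.get_obs();print(o['ee_pos'],o['eef_rot'],o['grip_width'],o['force'])
    p,d=viewer.camera("scene"); np.save(tag+".npy",d); cv2.imwrite("pics/"+tag+"f.png",p)
    X,uv=pts("scene",d); q=p[uv[:,1],uv[:,0]].astype(int)
    for a in np.arange(z0,z1,.01):
        m=(np.hypot(*(X[:,:2]-c0).T)<.05)&(X[:,2]>a)&(X[:,2]<a+.01); Q=X[m]
        if m.sum()<6: print(round(a,3),m.sum()); continue
        s=least_squares(lambda c:np.hypot(*(Q[:,:2]-c).T)-.027,c0,loss='soft_l1',f_scale=.001)
        print(round(a,3),m.sum(),s.x.round(4),np.abs(s.fun).mean().round(4))
    return p,d
E
python3 - <<'E'
from h import *
o=ctrl.get_obs(); z=o['ee_pos'][2]
p,d=held(z-.03,z+.06,o['ee_pos'][:2],"b1")
i=viewer.camera_info("scene"); K=np.array([[i['fx'],0,i['cx']],[0,i['fy'],i['cy']],[0,0,1]])
u=cv2.projectPoints(o['ee_pos'][None],cv2.Rodrigues(np.array(i['R']))[0],np.array(i['t']),K,np.array(i['D']))[0].ravel().astype(int); print(u)
x,y=u; cv2.imwrite("pics/b1.png",cv2.resize(p[y-40:y+50,x-45:x+45],(600,600),interpolation=cv2.INTER_CUBIC))
E
```

```text
[ 0.48484592 -0.26960026  0.22997126] [-3.13372304  0.00318912 -0.13002423] 0.05418372710655164 [-0.97963056  0.28813208 -0.75434084]
0.2 3
0.21 4
0.22 36 [ 0.4825 -0.2695] 0.0016
0.23 45 [ 0.483  -0.2691] 0.0022
0.24 46 [ 0.4834 -0.2693] 0.0019
0.25 52 [ 0.4834 -0.2692] 0.0019
0.26 101 [ 0.4871 -0.2641] 0.0048
0.27 111 [ 0.4819 -0.2684] 0.0046
0.28 102 [ 0.4796 -0.2685] 0.0053
0.29 36 [ 0.4834 -0.2664] 0.0063
[340 122]
```

View pics/b1.png

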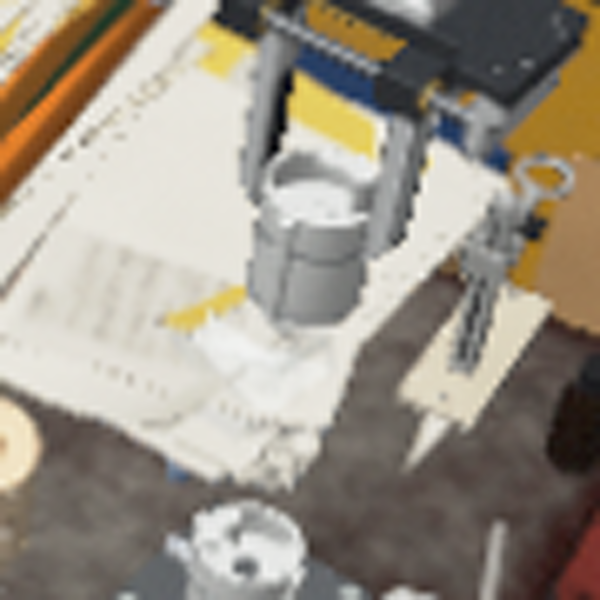

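The stage hangs upright with one rib facing the camera (b1 (295,250)), crosswise to the base ribs, and the base is at the bottom (245,545). Descending to just above the mouth.

Call:
carry_out(commands=[1,0.2,-0.2,-2,0,0,0,1,0.2,-0.25,-5,0,0,0,1,0.2,-0.25,-8,0,0,0,1,0.2,-0.25,-11,0,0,0,1,0.2,-0.25,-13,0,0,0,1,0.2,-0.25,-14.5,0,0,0,1,0.2,-0.25,-15,0,0,0,1,0.2,-0.25,-15,0,0,0])

```text
time_s: 11.72
ee_pos: [0.4869, -0.2702, 0.0795]
eef_rot: [-3.133, 0.004, -0.128]
force: [0.2, 0.3, -1.1]
grip_width: 0.0542
```

```bash
python3 - <<'E'
from h import *
o=ctrl.get_obs(); z=o['ee_pos'][2]
p,d=held(.01,.13,o['ee_pos'][:2],"b2")
print('before'); d=np.load("scene0.npy"); X,uv=pts("scene",d)
from scipy.optimize import least_squares
for a in(.015,.025,.035):
    Q=X[(np.hypot(X[:,0]-.486,X[:,1]+.272)<.04)&(X[:,2]>a)&(X[:,2]<a+.01)][:,:2]
    s=least_squares(lambda c:np.hypot(*(Q-c).T)-.027,(.486,-.272),loss='soft_l1',f_scale=.001); print(a,len(Q),s.x.round(4),np.abs(s.fun).mean().round(4))
cv2.imwrite("pics/b2.png",cv2.resize(p[115:195,300:380],(600,600),interpolation=cv2.INTER_CUBIC))
E
```

```text
[ 0.48685874 -0.27020226  0.07953979] [-3.1330475   0.00434959 -0.12783466] 0.05423475293947508 [ 0.22741756  0.25825447 -1.05397928]
0.01 55 [ 0.4873 -0.2715] 0.0062
0.02 57 [ 0.4855 -0.2719] 0.0053
0.03 48 [ 0.4823 -0.2747] 0.0058
0.04 67 [ 0.4866 -0.2731] 0.0032
0.05 15 [ 0.4873 -0.2738] 0.0034
0.06 1
0.07 33 [ 0.4875 -0.2707] 0.0019
0.08 35 [ 0.4861 -0.2697] 0.0016
0.09 36 [ 0.4876 -0.2707] 0.0021
0.1 43 [ 0.4884 -0.2691] 0.0033
0.11 98 [ 0.4893 -0.2649] 0.0047
0.12 111 [ 0.4851 -0.2692] 0.0047
before
0.015 45 [ 0.4867 -0.2725] 0.0024
0.025 91 [ 0.478  -0.2695] 0.0067
0.035 66 [ 0.485  -0.2718] 0.0041
```

View pics/b2.png

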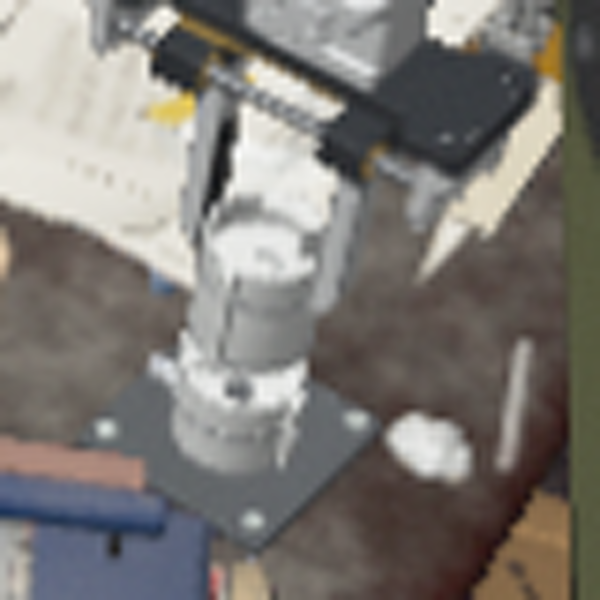

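The stage hangs directly above the mouth, and the base ribs lie across its front rib. I trim y and the tilt, then lower it.

Call:
carry_out(commands=[1,0,-0.2,0,-0.008,-0.004,0,1,0,-0.2,-0.3,-0.008,-0.004,0,1,0,-0.2,-0.6,-0.008,-0.004,0,1,0,-0.2,-0.9,-0.008,-0.004,0,1,0,-0.2,-1.2,-0.008,-0.004,0,1,0,-0.2,-1.2,-0.008,-0.004,0])

```text
time_s: 12.27
ee_pos: [0.4871, -0.2726, 0.0681]
eef_rot: [-3.141, -0.001, -0.128]
force: [-0.2, -0.6, -2.3]
grip_width: 0.054
```

Call:
carry_out(commands=[1,0,0,-0.3,0,0,0,1,0,0,-0.6,0,0,0,1,0,0,-0.8,0,0,0,1,0,0,-0.8,0,0,0])

```text
time_s: 12.6
ee_pos: [0.4868, -0.2725, 0.0595]
eef_rot: [-3.14, -0.001, -0.128]
force: [-0.7, -0.6, -1.1]
grip_width: 0.0542
```

Call:
carry_out(commands=[1,0,0,-0.15,0,0,0,1,0,0,-0.25,0,0,0,1,0,0,-0.3,0,0,0,1,0,0,-0.3,0,0,0])

```text
time_s: 12.93
ee_pos: [0.487, -0.2725, 0.0572]
eef_rot: [-3.141, -0.001, -0.128]
force: [-2.3, 1.9, 6.1]
grip_width: 0.0541
```

Contact at 6 N with TCP 57.2 mm, meaning the underside is on the rim at about 50 mm. Turning clockwise.

Call:
carry_out(commands=[1,0,0,0.05,0,0,-0.1,1,0,0,0.05,0,0,-0.2,1,0,0,0.05,0,0,-0.3,1,0,0,0.05,0,0,-0.4,1,0,0,0.05,0,0,-0.5,1,0,0,0.05,0,0,-0.6,1,0,0,0.05,0,0,-0.7,1,0,0,0.05,0,0,-0.8])

```text
time_s: 13.6
ee_pos: [0.487, -0.2725, 0.0577]
eef_rot: [-3.141, -0.001, -0.933]
force: [0.1, 0.7, -0.7]
grip_width: 0.0541
```

Call:
carry_out(commands=[1,0,0,0,0,0,-0.1,1,0,0,0,0,0,-0.2,1,0,0,0,0,0,-0.3,1,0,0,0,0,0,-0.4,1,0,0,0,0,0,-0.5,1,0,0,0,0,0,-0.6,1,0,0,0,0,0,-0.7,1,0,0,0,0,0,-0.77,1,0,0,0,0,0,-0.77])

```text
time_s: 14.35
ee_pos: [0.487, -0.2725, 0.0577]
eef_rot: [-3.141, -0.001, -1.706]
force: [0.6, 0.7, -1.4]
grip_width: 0.0539
```

```bash
python3 - <<'E'
from h import *
o=ctrl.get_obs(); print(o['ee_pos'],o['eef_rot'],o['force'],o['moment'])
p,d=viewer.camera("scene"); X,uv=pts("scene",d)
for z in (.035,.04): print("base",ribfit("scene",p,(.487,-.2722),z)[0])
for z in (.07,.08,.1): print("stage",ribfit("scene",p,(.487,-.2722),z)[0])
c=p[110:195,295:380]; cv2.imwrite("pics/e1.png",cv2.resize(c,(700,700)[:2],interpolation=cv2.INTER_CUBIC)[:600])
E
```

```text
[ 0.4870292  -0.27254638  0.05768794] [-3.14053774e+00 -1.20784069e-03 -1.70639282e+00] [ 0.57571794  0.7192657  -1.3770718 ] [ 0.03847962  0.09659877 -0.00812531]
base 18.0
base 168.0
stage 78.0
stage 75.0
stage 63.0
```

View pics/e1.png

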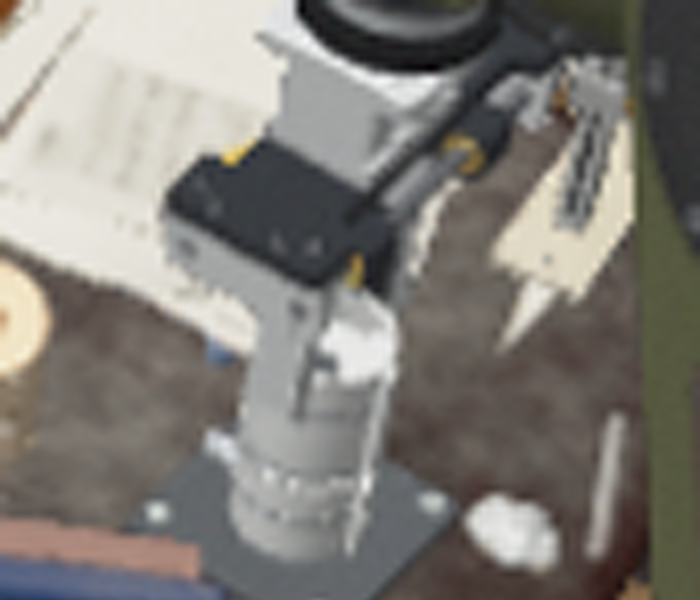

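The rib lines of stage and base run continuous on the right side ((385,400) to (352,550)), and the seam is flush. Press lightly, release partway because papers lie close by, and lift.

Call:
carry_out(commands=[1,0,0,-0.05,0,0,0,1,0,0,-0.05,0,0,0,-0.45,0,0,-0.03,0,0,0,-0.45,0,0,-0.03,0,0,0,-0.45,0,0,-0.03,0,0,0,-0.45,0,0,-0.03,0,0,0,-0.45,0,0,-0.03,0,0,0,-0.45,0,0,-0.03,0,0,0])

```text
time_s: 15.07
ee_pos: [0.487, -0.2726, 0.0574]
eef_rot: [-3.141, -0.001, -1.702]
force: [-0.1, 0.2, -0.3]
grip_width: 0.0684
```

Call:
carry_out(commands=[-0.45,0,0,1,0,0,0,-0.45,0,0,2.5,0,0,0,-0.45,0,0,4.5,0,0,0,-0.45,0,0,7,0,0,0,-0.45,0,0,10,0,0,0,-0.45,0,0,13,0,0,0,-0.45,-2,3,16,0,0,0,-0.45,-4,6,18,0,0,0,-0.45,-6,10,18,0,0,0,-0.45,-8,13.5,18,0,0,0,-0.45,-9,17,18,0,0,0,-0.45,-9,17,18,0,0,0])

```text
time_s: 16.07
ee_pos: [0.3953, -0.0983, 0.2389]
eef_rot: [-3.138, -0.001, -1.699]
force: [-0.5, -1.3, 0.4]
grip_width: 0.0679
```

```bash
python3 - <<'E'
from h import *
o=ctrl.get_obs(); print(o['time_s'],o['ee_pos'],o['grip_width'])
ims=[]
for c in("scene","top"):
    p,d=viewer.camera(c); X,uv=pts(c,d)
    m=(np.hypot(X[:,0]-.487,X[:,1]+.272)<.04)&(X[:,2]>.1)&(X[:,2]<.13); Q=X[m]; 
    if len(Q)>10:
        A=np.c_[Q[:,:2]-[.487,-.272],np.ones(len(Q))]; w=np.linalg.lstsq(A,Q[:,2],rcond=None)[0]
        print(c,len(Q),Q.mean(0).round(4),np.median(Q[:,2]).round(4),"tilt deg",np.degrees(w[:2]).round(1))
        print(ribs(c,p,d,(.487,-.2722),.085,.115)); print("stage",[ribfit(c,p,(.487,-.2722),z)[0] for z in(.106,.1,.09)],"base",[ribfit(c,p,(.487,-.2722),z)[0] for z in(.045,.04)])
    u,v=(331,160) if c=="scene" else (345,238)
    ims.append(cv2.resize(p[v-30:v+30,u-30:u+30],(400,400),interpolation=cv2.INTER_CUBIC))
    for r in nets.silhouettes(c,"short_stage"):
        Y,_=pts(c,d,r['region']); print("short",r['confidence'],np.median(Y,0).round(3))
cv2.imwrite("pics/f1.png",np.hstack(ims))
E
```

```text
16.0667 [ 0.39526447 -0.09834956  0.23886615] 0.06787889158781188
scene 44 [ 0.4948 -0.256   0.1066] 0.1074 tilt deg [-0.2 -2.1]
[ -5  -4  -2  -1 105 113]
stage [np.float64(9.0), np.float64(9.0), np.float64(156.0)] base [np.float64(42.0), np.float64(33.0)]
short 0.74 [0.478 0.122 0.037]
top 140 [ 0.4881 -0.2715  0.1087] 0.1089 tilt deg [1.  0.7]
[-50 -16 -14  -8  -3  -3   9 164 165 167]
stage [np.float64(171.0), np.float64(171.0), np.float64(147.0)] base [np.float64(57.00000000000001), np.float64(54.0)]
short 0.77 [0.479 0.116 0.038]
```

View pics/f1.png

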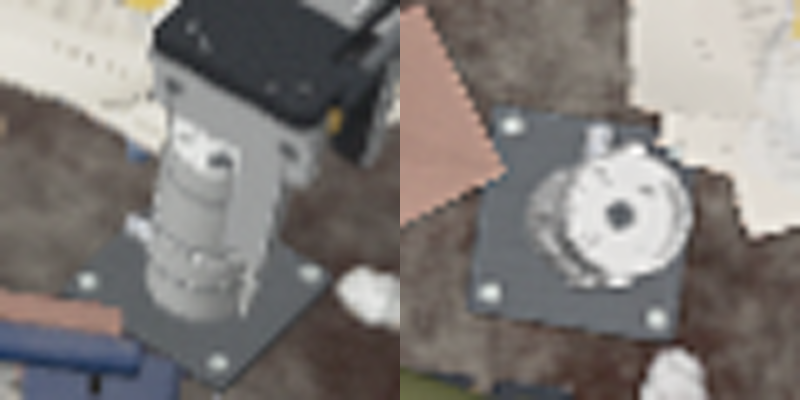

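The stage top is at 109 mm (110 expected) and level. Its ribs run from (635,148) to (618,282) in the top crop, which is about -7°, the same as the base.

```bash
python3 -c "
from station import ticket; print(ticket.hand_in())"
```

```text
the job is handed in; nothing more can be done
None
```

The tall stage is on the bottom stage, lowered with its ribs crosswise and turned clockwise about 90° until they were in line. I let go and handed the job in at about 16 s on the robot clock; `hand_in` gives no verdict.

**First grasp missed:** the real finger tips end higher than the reported TCP. They passed over the stage's top edge and nudged it about 10 mm inside its hole. I remeasured, gripped 20 mm lower, and held it at 54 mm.

**Last checks:**
- **Height:** the stage's top measured 108.9 mm in the top camera (110 expected) and 107.4 mm in a mostly blocked scene view. At lowering, contact came with the underside on the rim.
- **Tilt:** about 1° in the top camera. The blocked scene view gave 2.1°, which I did not trust.
- **Rib alignment:** the stage's ribs read about -7° against the base's -7.5°, judged by eye in the final top picture. My automatic rib fit agreed for the stage there (171°, i.e. -9°), but gave no usable values for the base after assembly or in the scene view.
- **Short stage:** still where it was.
- **Gripper:** clear of everything.

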